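# Seat the cell carrier on its three-point mount

## Robot

A 6-joint arm with a two-finger parallel gripper is mounted at the origin on the work surface. World frame = base frame: x ahead of the robot, y to its left, z up, the work surface at z = 0. Lengths are in m, angles in degrees, forces in N, time in s.
With the tool pointing down it reaches from about 0.4 to 0.825 m from the base axis. Payload 7 kg.
Tool frame: the origin (TCP) lies midway between the tips of the shut fingers; the grasp point (between the pads) lies 19 mm behind it; z points along the fingers, y is the line along which they close (so a half turn about z gives the same grasp; the last joint's range is limited). The gripper opens to 88 mm and grips with 3 to 60 N. Pads are 19 mm wide; open, the fingers measure 130 mm over their backs; the gripper's body (78 mm by 193 mm) begins 47 mm behind the grasp point.
Start: joints at [85.434, 20.546, 0.682, 0, -70.136, -16.507], TCP at [0.243, 0.63, 0.227] pointing down, gripper open.
Joint ranges: [-176.03, 176.03], [-82.01, 121.73], [-58.28, 71.71], [-173.87, 95.51], [-174.79, -0.11], [-173.66, 173.66]. Speed limits (degrees/s): [136.94, 136.94, 172.46, 180, 180, 180].

## Interface

Orientations are given as [roll, pitch, yaw] about the fixed x, y, z axes, in that order (R = Rz(yaw) Ry(pitch) Rx(roll)).
In Python, from plant import r gives the robot as it stands.
- The arm moves only by the tool drive_tool, never from a script. Its argument "commands" is a list of rows, each an object of numbers: "hand": the closure, from 0 (fully open) to 1 (shut); "tx", "ty", "tz": the shift along the world's x, y, z scaled (see below); "turn": the turn about the world's z scaled (see below). A call has 1 to 10 rows; each row is the pose to reach, as a shift and turn from the pose commanded when the call began; what a row does not reach only later rows make up. The controller multiplies each number of a shift by 0.6 m and each number of a turn by 90 degrees. A row lasts 1/10 s, in which the tool goes at most 50 mm and 8.59 degrees, less where a joint would pass 70% of its speed; a pose out of reach is approached as far as the arm can. A call with a number of a shift or a turn outside -1 to 1 is refused whole. A call with a gripper value outside its range is refused whole. The fingers move at their own pace and stop on an object; "grip_force" is the grip in N (left out, the last holds). Time passes only in rows, so rows that repeat a pose let the fingers close. It gives the time, the measured TCP pose, the force, the opening and the grip force at its end, in the units of the state.
- r.get_state(): the state, without advancing time (a new reading comes with each control period).
- r.capture(name): name is "scene" or "top"; returns a dict with "frame" (420x560x3 uint8, red, green, blue), "fx", "fy", "cx", "cy" (pixels), "world_from_camera" (4x4, takes a point from camera to world coordinates). Camera axes: x right, y down, z forward; pixel columns grow to the right and rows downward; lengths in m; the calibration is good to about 2 mm. A picture is of the moment at which its call begins. There is no depth.
- r.close_job(): hands the job in; it is judged then, once.
Trained networks look in the newest picture that a camera, given by its name, has taken for a name from the list of things; names that differ only in an ending like _2 or _b are one class to them, and where a whole thing is asked for, a point or a joint stands for the part that bears it (a point fixed in the world has none). Each returns a list of dicts, best first, with "score" (0 to 1); they miss things now and then, are a little off and sometimes report something else, mostly with a low value. They report only what shows in the picture. A call takes as long as a camera call.
- r.trace(label, camera): "pixels" (420x560 bool, what is visible of it) and "extent" ([left, top, right, bottom] in pixels, round what is visible of it).
The state is a dict: "time_s": time; "joints": joint angles; "qd": joint speeds; "joint_torque": joint torques, N m; "tcp_pos": TCP position; "eef_rot": TCP orientation; "contact_force": force on the tool from outside, world axes, zero at the start; "moment": the same for the moment, N m; "gripper_width": finger opening in m; "gripper_force": force on a finger pad.
Only numpy, scipy, OpenCV 4.12 (cv2) and the standard library are available. Lean on these libraries where they do the work, as an engineer would, in place of code of your own. Each camera call takes 0.05 s, during which the arm holds its last target. There are 200 camera calls.

## Task

Lift the T-shaped cell carrier by its black handle, settle it onto the grey three-point mount (stem foot in the conical pit, one crossbar foot in the V groove, the other on the flat pad) and let go, so that it finds its own seat. Then press it home from above with about 10 N for a second and back away, leaving it level with every foot fully in its seat. Be gentle: do not let go before its feet have sunk into their seats, never drop or knock it, nor let it bear on the mount with more than about 20 N, and leave the glassware and the lab spatula where they are.

Things in the scene. Friction and masses are not known exactly. Their poses are not given: they have to be found in the camera images.
- carrier: loose aluminium cell carrier, T-shaped from above, 0.27 to 0.45 kg, on three ball feet. Origin midway along the stem, level with the feet's undersides; x along the stem to the crossbar, z up. Plate from z = 16 to 24 mm; stem x -62 to 53, 34 mm wide; crossbar x 23 to 57, 104 mm long in y. Centre of mass about x = 17 mm.
- slot (a point): middle of the stem's top, at (0, 0, 24) mm in the carrier's frame, where the upright black bar handle is bolted in a cross slot: bar 40 mm along the carrier's x, 14 mm thick in y, 45 mm high (z 24 to 69). Its middle lies at x = 0 but anywhere from y = -5 to 5 mm (not measured); it stays firm when gripped
- cell (a point): top of the upright glass cell, 12 mm square, at (44, 0, 66) mm in the carrier's frame; it stands in a dark block on the crossbar (x 32 to 56, y -20 to 20, top at z = 42 mm)
- foot_cone (a point): centre of the 16 mm ball foot under the free end of the stem (a screw head on top marks it), at (-45, 0, 8) mm in the carrier's frame; belongs in the conical pit
- foot_groove (a point): centre of the 16 mm ball foot under the +y end of the crossbar, at (40, 36, 8) mm in the carrier's frame; belongs in the V groove
- foot_flat (a point): centre of the 16 mm ball foot under the -y end of the crossbar, at (40, -36, 8) mm in the carrier's frame; belongs on the flat pad
- mount: grey three-point mount, 130 mm (x) by 115 mm (y), fixed to the bench. Its top plate with the three steel seats is set by a screw to an unmeasured height and stays firm and rigid there: with the carrier home, the carrier's origin is straight above this origin, axes alike, anywhere from 64 to 100 mm up. Origin: centre of the underside, on the bench; x from the conical pit towards the other two seats
- seat_cone (a point): point on the bench straight below the middle of the conical pit, at (-45, 0, 0) mm in the mount's frame. The pit: round steel seat, mouth 22 mm wide, walls 55 degrees from level; its rim stands 10 mm above the level to which the foot's underside sinks
- seat_groove (a point): point on the bench straight below the foot's place in the V groove, at (40, 36, 0) mm in the mount's frame. Groove 36 mm long, pointing at the conical pit, same mouth width, wall slope and rim height as the pit, open at the ends
- seat_flat (a point): point on the bench straight below the middle of the flat pad, at (40, -36, 0) mm in the mount's frame. Round pad 28 mm across, 10 mm lower than the rims of the other two seats; its top is the level of the carrier's origin when home
- flask: conical glass flask, 120 mm tall, 82 mm across the foot; origin at the centre of its underside; to be left alone
- beaker: open glass beaker, 90 mm tall, 70 mm across; origin at the centre of its underside; to be left alone
- bottle: dull pink plastic bottle with a white cap, 160 mm tall, 66 mm across; origin at the centre of its underside; to be left alone
- jar: amber glass jar with a white lid, 75 mm tall, 60 mm across; origin at the centre of its underside; to be left alone
- vial: small glass vial, 45 mm tall, 26 mm across; origin at the centre of its underside; to be left alone
- dish: white ceramic dish, 22 mm tall, 68 mm across; origin at the centre of its underside; to be left alone
- spatula: slim steel lab spatula 150 mm long, lying flat on the bench; origin under its middle; to be left alone

How it is judged:
By the outcome, as a careful person would: the job done as asked, in the order asked, and still so for the second after the job is handed in, with the robot touching nothing.
It also fails if it takes over 72 s, if anything falls off the work surface, if the arm or the gripper's body presses on something with over 40 N, if the wrist force passes 120 N, or if a joint passes its speed limit or range.

## Working session

There is one attempt and no reset: what is moved stays moved. The work goes in short steps, Python scripts to look and compute and a tool call to move; the robot and the scene stay as the last step left them, time stands still between calls to the robot, and variables do not carry over. Pictures are saved under pics/ and viewed, at most 10 in all, crops included, and the job is handed in when it is done.

Besides the shell and the picture viewer there is one more tool, called after "Call:" as name([rows], argument=value, ...), one row to a line, values as JSON. drive_tool: Moves the arm, as the interface text tells. Its arguments: {"type":"object","properties":{"commands":{"type":"array"},"grip_force":{"type":"number"}},"required":["commands"]}

```bash
mkdir -p pics; ls
cat > h.py <<'E'
from plant import r
import numpy as np, cv2
def cap(n,save=None):
    c=r.capture(n)
    if save: cv2.imwrite('pics/'+save,c['frame'][:,:,::-1])
    return c
E
python3 - <<'E'
from h import *
for n in ['top','scene']:
    c=cap(n,n+'0.png'); print(n,c['fx'],c['fy'],c['cx'],c['cy']); print(np.round(c['world_from_camera'],4).tolist())
    for l in ['carrier','mount','slot','cell','spatula','flask','beaker','bottle','jar','vial','dish']:
        print(l,[(round(d['score'],2),[int(v) for v in d['extent']],int(d['pixels'].sum())) for d in r.trace(l,n)[:2]])
print(r.get_state())
a=cv2.imread('pics/top0.png');b=cv2.imread('pics/scene0.png')
E
```

```text
pics
top 467.74141413221406 467.74141413221406 276.1936363181795 211.78927341610589
[[0.0118, -0.9963, 0.0846, 0.4761], [-0.9998, -0.0105, 0.0154, 0.0009], [-0.0144, -0.0847, -0.9963, 1.4522], [0.0, 0.0, 0.0, 1.0]]
carrier [(0.89, [194, 224, 228, 272], 695)]
mount [(0.86, [342, 236, 384, 284], 1815)]
slot [(0.82, [195, 225, 229, 267], 709)]
cell [(0.91, [197, 229, 229, 269], 694)]
spatula []
flask [(0.74, [216, 164, 245, 189], 507), (0.66, [426, 232, 456, 254], 430)]
beaker [(0.9, [308, 149, 328, 177], 446)]
bottle [(0.87, [114, 238, 147, 260], 609)]
jar [(0.65, [273, 205, 295, 225], 340), (0.64, [428, 231, 454, 253], 405)]
vial []
dish [(0.57, [272, 207, 291, 228], 356)]
scene 379.6970832287967 379.6970832287967 282.0600077099982 205.22742824171607
[[0.7912, 0.4223, -0.4422, 1.0385], [0.6114, -0.5567, 0.5623, -0.5604], [-0.0087, -0.7153, -0.6988, 0.7665], [0.0, 0.0, 0.0, 1.0]]
carrier [(0.96, [285, 148, 322, 177], 552), (0.49, [143, 217, 219, 280], 2822)]
mount [(0.6, [145, 216, 217, 281], 2659)]
slot [(0.79, [286, 150, 322, 174], 514), (0.43, [337, 173, 363, 217], 858)]
cell [(0.78
[... 377 characters left out ...]
91, 224], 355)]
{'time_s': 1.2, 'joints': array([ 8.54339587e+01,  2.05477369e+01,  6.83987666e-01, -3.55533733e-04,
       -7.01353509e+01, -1.65060569e+01]), 'qd': array([ 0.04203412,  0.03370704,  0.01320258,  0.07101555, -0.021804  ,
       -0.09468204]), 'joint_torque': array([ 1.65491707e-03, -5.82403171e+01,  2.93301040e+01,  7.00247660e+00,
        1.24838381e-02,  1.41431592e-06]), 'tcp_pos': array([0.24270963, 0.62985439, 0.22656001]), 'eef_rot': array([-1.79999232e+02,  5.76244731e-04, -2.10722190e+01]), 'contact_force': array([0.16617302, 0.28267069, 0.04412907]), 'moment': array([-0.00940583,  0.02389128, -0.0166567 ]), 'gripper_force': 0.0, 'gripper_width': 0.08779384586719076}
```

Run:
```python
import cv2,numpy as np
a=cv2.imread('pics/top0.png')[140:300,100:400]
cv2.imwrite('pics/topc.png',cv2.resize(a,None,fx=2.66,fy=2.66,interpolation=cv2.INTER_CUBIC))
b=cv2.imread('pics/scene0.png')[80:360,80:400]
cv2.imwrite('pics/scenec.png',cv2.resize(b,None,fx=2.1,fy=2.1,interpolation=cv2.INTER_CUBIC))
```

```text
(no output)
```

View pics/topc.png

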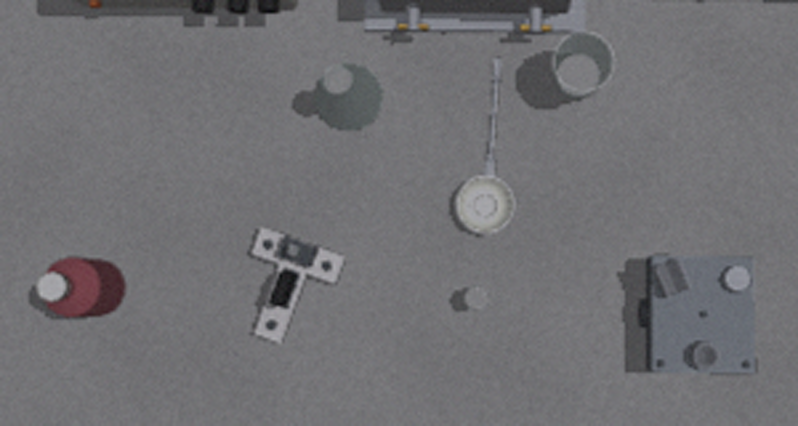

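View pics/scenec.png

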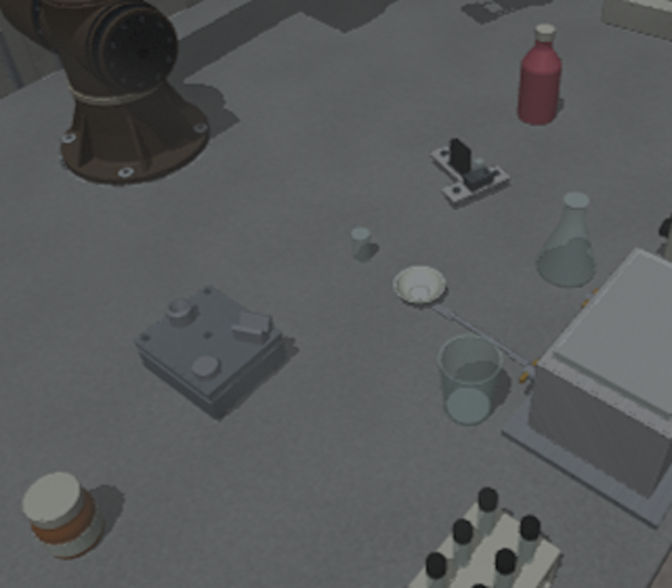

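The top view shows the carrier at about (207,248) px with its crossbar away from the robot. The mount is at about (364,258), with the pit near the robot, the groove at upper left and the pad at upper right. Next I'll zoom in on both for point picking.

Run:
```python
import cv2,numpy as np
t=cv2.imread('pics/top0.png');s=cv2.imread('pics/scene0.png')
def c(i,u,v,w,h,k): return cv2.resize(i[v:v+h,u:u+w],None,fx=k,fy=k,interpolation=cv2.INTER_CUBIC)
A=c(t,185,220,50,50,6);B=c(t,332,230,60,50,6)   # 300x300, 360x300
C=c(s,280,140,50,50,6);D=c(s,140,212,80,75,4)
D=D[:300]
im=np.zeros((600,660,3),np.uint8); im[:300,:300]=A; im[:300,300:]=B; im[300:,:300]=C; im[300:,300:620]=D
cv2.imwrite('pics/comp.png',np.clip(im*1.3,0,255))
```

```text
[ WARN:0@0.032] global loadsave.cpp:1063 imwrite_ Unsupported depth image for selected encoder is fallbacked to CV_8U.
```

View pics/comp.png

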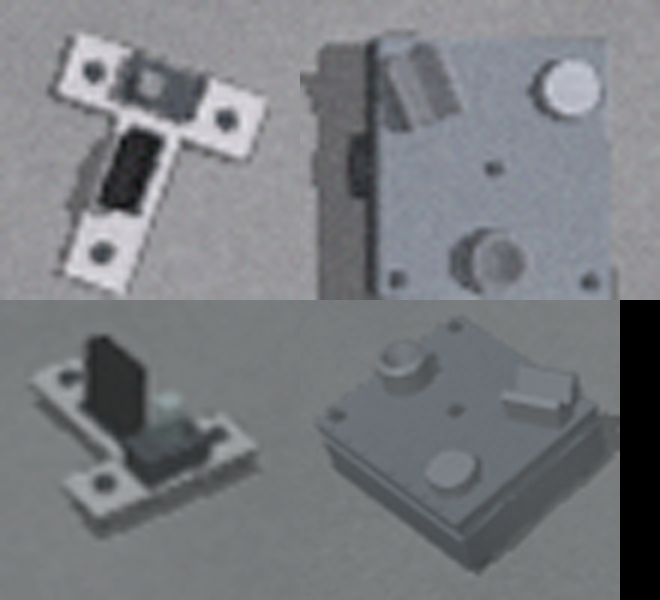

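```bash
cat >> h.py <<'E'
from scipy.optimize import least_squares
CAL=dict(top=(467.7414,276.1936,211.7893,np.array([[0.0118,-0.9963,0.0846,0.4761],[-0.9998,-0.0105,0.0154,0.0009],[-0.0144,-0.0847,-0.9963,1.4522]])),
 scene=(379.6971,282.06,205.2274,np.array([[0.7912,0.4223,-0.4422,1.0385],[0.6114,-0.5567,0.5623,-0.5604],[-0.0087,-0.7153,-0.6988,0.7665]])))
def proj(cam,P):
    f,cx,cy,M=CAL[cam]; p=(np.atleast_2d(P)-M[:,3])@M[:,:3]
    return np.c_[f*p[:,0]/p[:,2]+cx,f*p[:,1]/p[:,2]+cy]
def place(P,x,y,z,yaw):
    P=np.atleast_2d(P)/1000.; c,s=np.cos(yaw),np.sin(yaw)
    return np.c_[c*P[:,0]-s*P[:,1]+x,s*P[:,0]+c*P[:,1]+y,P[:,2]+z]
def full(x,y,u0,v0,k): return (u0+(x+.5)/k-.5, v0+(y+.5)/k-.5)
def fit(obs,x0,fz=None):
    # obs: (cam, P, uv)
    def res(p):
        q=list(p[:2])+([fz] if fz is not None else [p[3]])+[p[2]]
        return np.concatenate([(proj(c,place(P,*q))[0]-uv) for c,P,uv in obs])
    s=least_squares(res,x0,loss='soft_l1'); return s.x,res(s.x).reshape(-1,2)
E
python3 - <<'E'
from h import *
A=lambda x,y:full(x,y,185,220,6); C=lambda x,y:full(x,y,280,140,6)
B=lambda x,y:full(x,y,332,230,6); D=lambda x,y:full(x,y,140,212,4)
t=[('top',(-45,0,24),A(101,252)),('top',(40,36,24),A(94,71)),('top',(40,-36,24),A(227,119))]
s=[('scene',(-45,0,24),C(69,78)),('scene',(40,-36,24),C(105,183)),('scene',(40,36,24),C(218,136))]
for o in (t,s,t+s):
    p,e=fit(o,[.4,.2,0],0); print('carrier',np.round(p[:2],4),np.degrees(p[2]).round(2),e.round(1).tolist())
pc=p
t=[('top',(-45,0,10),B(195,261)),('top',(40,36,10),B(122,86)),('top',(40,-36,0),B(272,88))]
s=[('scene',(-45,0,10),D(103,56)),('scene',(40,-36,0),D(150,170)),('scene',(40,36,10),D(240,93))]
for o in (t,s,t+s):
    p,e=fit(o,[.4,-.2,0,.08]); print('mount',np.round(p,4),np.degrees(p[2]).round(2),e.round(1).tolist())
# handle offset: hull vs dark mask
for cam,im in (('top','top0'),('scene','scene0')):
    g=cv2.imread(f'pics/{im}.png').max(2); u,v=proj(cam,place((0,0,46),pc[0],pc[1],0,pc[2]))[0].astype(int)
    k=8;w=16; sub=cv2.resize(g[v-w:v+w,u-w:u+w],None,fx=k,fy=k,interpolation=cv2.INTER_CUBIC)
    m=(sub<52); print(cam,m.sum()/k/k)
    for d in range(-7,8,2):
        Q=[(sx*20,d+sy*7,z) for sx in(-1,1) for sy in(-1,1) for z in(24,69)]
        q=proj(cam,place(Q,pc[0],pc[1],0,pc[2]))
        h=cv2.convexHull(np.float32((q-[u-w,v-w]+.5)*k-.5)).astype(int)
        M=np.zeros(sub.shape,np.uint8);cv2.fillPoly(M,[h],1); M=M>0
        print(d,round((M&m).sum()/(M|m).sum(),3),end=' ')
    print()
E
```

```text
carrier [0.485  0.2337] -19.36 [[0.0, 0.1], [0.1, -0.1], [-0.1, 0.0]]
carrier [0.4847 0.2349] -18.94 [[0.1, 0.0], [0.0, 0.1], [-0.1, -0.1]]
carrier [0.4851 0.2341] -19.18 [[-0.0, 0.1], [-0.1, -0.0], [-0.2, -0.0], [0.1, 0.1], [-0.1, 0.3], [-0.2, 0.1]]
mount [ 0.461  -0.2352 -0.0174  0.0783] -1.0 [[0.2, 0.3], [0.3, -0.4], [-0.5, 0.1]]
mount [ 0.4594 -0.237  -0.0431  0.063 ] -2.47 [[0.4, 0.3], [-0.3, 0.4], [-0.1, -0.9]]
mount [ 0.4608 -0.2377 -0.0311  0.0648] -1.78 [[0.0, 0.2], [0.7, -0.4], [-0.4, 0.4], [0.3, 0.3], [0.0, 0.4], [0.0, -1.1]]
top 83.96875
-7 0.629 -5 0.752 -3 0.794 -1 0.727 1 0.604 3 0.491 5 0.391 7 0.3 
scene 164.75
-7 0.562 -5 0.615 -3 0.617 -1 0.615 1 0.592 3 0.531 5 0.468 7 0.407
```

Call:
drive_tool([
  {"tx":0.415,"ty":-0.669,"turn":0.021,"hand":0},
  {"tx":0.415,"ty":-0.669,"turn":0.021,"hand":0},
  {"tx":0.415,"ty":-0.669,"turn":0.021,"hand":0},
  {"tx":0.415,"ty":-0.669,"turn":0.021,"hand":0},
  {"tx":0.415,"ty":-0.669,"turn":0.021,"hand":0},
  {"tx":0.415,"ty":-0.669,"turn":0.021,"hand":0},
  {"tx":0.415,"ty":-0.669,"turn":0.021,"hand":0},
  {"tx":0.415,"ty":-0.669,"turn":0.021,"hand":0},
  {"tx":0.415,"ty":-0.669,"turn":0.021,"hand":0},
  {"tx":0.415,"ty":-0.669,"turn":0.021,"hand":0},
])

```text
invalid input
```

Run:
```python
from h import *
B=lambda x,y:full(x,y,332,230,6); D=lambda x,y:full(x,y,140,212,4)
o=[('top',(-45,0,10),B(195,261)),('top',(40,-36,0),B(272,88)),('scene',(-45,0,10),D(103,56)),('scene',(40,-36,0),D(150,170))]
p,e=fit(o,[.4,-.2,0,.08]); print('mount',np.round(p,4),np.degrees(p[2]).round(2),e.round(1).tolist())
# where do groove ends/base corners project (crop coords)?
q=[p[0],p[1],0,p[2]]
for P in [(65,-57.5,0),(65,57.5,0),(-65,-57.5,0)]: print(P,((proj('scene',place(P,*q))[0]-[140,212]+.5)*4).round())
q[2]=p[3]
ca=np.array([85,36])/np.hypot(85,36)
for n in(-18,18):
    P=(40+n*ca[0],36+n*ca[1],10); print('groove end',((proj('scene',place(P,*q))[0]-[140,212]+.5)*4).round(),((proj('top',place(P,*q))[0]-[332,230]+.5)*6).round())
s=r.get_state(); print(s['tcp_pos'],s['eef_rot'])
```

```text
mount [ 0.4616 -0.238  -0.0306  0.067 ] -1.75 [[0.3, -0.0], [-0.1, 0.1], [0.2, -0.1], [-0.0, 0.0]]
(65, -57.5, 0) [172. 283.]
(65, 57.5, 0) [311. 166.]
(-65, -57.5, 0) [ 39. 175.]
groove end [214.  81.] [141. 117.]
groove end [268.  93.] [114.  48.]
[0.24270963 0.62985439 0.22656001] [-1.79999232e+02  5.76244731e-04 -2.10722190e+01]
```

Call:
drive_tool([
  {"hand":0,"tx":0.415,"ty":-0.669,"tz":0,"turn":0.021},
  {"hand":0,"tx":0.415,"ty":-0.669,"tz":0,"turn":0.021},
  {"hand":0,"tx":0.415,"ty":-0.669,"tz":0,"turn":0.021},
  {"hand":0,"tx":0.415,"ty":-0.669,"tz":0,"turn":0.021},
  {"hand":0,"tx":0.415,"ty":-0.669,"tz":0,"turn":0.021},
  {"hand":0,"tx":0.415,"ty":-0.669,"tz":0,"turn":0.021},
  {"hand":0,"tx":0.415,"ty":-0.669,"tz":0,"turn":0.021},
  {"hand":0,"tx":0.415,"ty":-0.669,"tz":0,"turn":0.021},
  {"hand":0,"tx":0.415,"ty":-0.669,"tz":0,"turn":0.021},
  {"hand":0,"tx":0.415,"ty":-0.669,"tz":0,"turn":0.021},
], grip_force=40)

```text
time_s: 2.2
tcp_pos: [0.4929, 0.2253, 0.2269]
eef_rot: [-180.0, -0.0, -19.3]
contact_force: [-0.2, 0.3, -0.5]
gripper_width: 0.0875
gripper_force: 0.0
```

Call:
drive_tool([
  {"hand":0,"tx":0,"ty":0,"tz":0,"turn":0},
  {"hand":0,"tx":0,"ty":0,"tz":-0.05,"turn":0},
  {"hand":0,"tx":0,"ty":0,"tz":-0.12,"turn":0},
  {"hand":0,"tx":0,"ty":0,"tz":-0.18,"turn":0},
  {"hand":0,"tx":0,"ty":0,"tz":-0.22,"turn":0},
  {"hand":0,"tx":0,"ty":0,"tz":-0.25,"turn":0},
  {"hand":0,"tx":0,"ty":0,"tz":-0.27,"turn":0},
  {"hand":0,"tx":0,"ty":0,"tz":-0.27,"turn":0},
])

```text
time_s: 3.0
tcp_pos: [0.4909, 0.2283, 0.0632]
eef_rot: [179.9, 0.1, -19.2]
contact_force: [-0.8, 0.1, 0.3]
gripper_width: 0.0876
gripper_force: 0.0
```

Run:
```python
from h import *
c=cap('top','t1.png');d=cap('scene','s1.png')
A=cv2.resize(c['frame'][200:290,150:250,::-1],None,fx=4,fy=4,interpolation=cv2.INTER_CUBIC)
B=cv2.resize(d['frame'][100:190,260:360,::-1],None,fx=4,fy=4,interpolation=cv2.INTER_CUBIC)
cv2.imwrite('pics/c1.png',np.hstack([A,B]))
s=r.get_state(); print(s['tcp_pos'],s['eef_rot'])
```

```text
[0.49200219 0.22895385 0.06513969] [-1.79978427e+02 -2.61866409e-02 -1.91511279e+01]
```

View pics/c1.png

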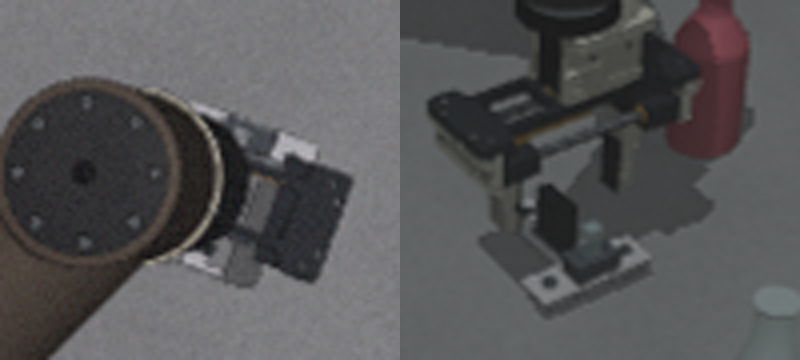

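The fingers straddle the handle: in the scene crop it is at (558,215), between the fingers at (505,205) and (612,165).

Call:
drive_tool([
  {"hand":0,"tx":0,"ty":0,"tz":-0.025,"turn":0},
  {"hand":0,"tx":0,"ty":0,"tz":-0.049,"turn":0},
  {"hand":0,"tx":0,"ty":0,"tz":-0.049,"turn":0},
  {"hand":0,"tx":0,"ty":0,"tz":-0.049,"turn":0},
  {"hand":0.6,"tx":0,"ty":0,"tz":-0.049,"turn":0},
  {"hand":0.7,"tx":0,"ty":0,"tz":-0.049,"turn":0},
  {"hand":0.75,"tx":0,"ty":0,"tz":-0.049,"turn":0},
  {"hand":0.8,"tx":0,"ty":0,"tz":-0.049,"turn":0},
  {"hand":0.85,"tx":0,"ty":0,"tz":-0.049,"turn":0},
  {"hand":0.9,"tx":0,"ty":0,"tz":-0.049,"turn":0},
])

```text
time_s: 4.1
tcp_pos: [0.4917, 0.2284, 0.0352]
eef_rot: [180.0, 0.0, -19.2]
contact_force: [0.2, 0.5, 0.1]
gripper_width: 0.0453
gripper_force: 0.0
```

Call:
drive_tool([
  {"hand":1,"tx":0,"ty":0,"tz":0,"turn":0},
  {"hand":1,"tx":0,"ty":0,"tz":0,"turn":0},
  {"hand":1,"tx":0,"ty":0,"tz":0,"turn":0},
  {"hand":1,"tx":0,"ty":0,"tz":0,"turn":0},
  {"hand":1,"tx":0,"ty":0,"tz":0,"turn":0},
  {"hand":1,"tx":0,"ty":0,"tz":0,"turn":0},
], grip_force=45)

```text
time_s: 4.7
tcp_pos: [0.4918, 0.2285, 0.0351]
eef_rot: [-180.0, -0.0, -19.2]
contact_force: [-0.1, 0.6, -0.9]
gripper_width: 0.014
gripper_force: 45.0
```

Call:
drive_tool([
  {"hand":1,"tx":0,"ty":0,"tz":0.003,"turn":0},
  {"hand":1,"tx":0,"ty":0,"tz":0.01,"turn":0},
  {"hand":1,"tx":0,"ty":0,"tz":0.03,"turn":0},
  {"hand":1,"tx":0,"ty":0,"tz":0.06,"turn":0},
  {"hand":1,"tx":0,"ty":0,"tz":0.1,"turn":0},
  {"hand":1,"tx":0,"ty":0,"tz":0.14,"turn":0},
  {"hand":1,"tx":0,"ty":0,"tz":0.17,"turn":0},
  {"hand":1,"tx":0,"ty":0,"tz":0.19,"turn":0},
  {"hand":1,"tx":0,"ty":0,"tz":0.19,"turn":0},
  {"hand":1,"tx":0,"ty":0,"tz":0.19,"turn":0},
])

```text
time_s: 5.7
tcp_pos: [0.4913, 0.2282, 0.1488]
eef_rot: [180.0, 0.0, -19.2]
contact_force: [-0.0, -0.5, -4.3]
gripper_width: 0.0138
gripper_force: 45.0
```

Call:
drive_tool([
  {"hand":1,"tx":0,"ty":-0.02,"tz":0,"turn":0},
  {"hand":1,"tx":0,"ty":-0.06,"tz":0,"turn":0.02},
  {"hand":1,"tx":0,"ty":-0.11,"tz":0,"turn":0.04},
  {"hand":1,"tx":0,"ty":-0.16,"tz":0,"turn":0.06},
  {"hand":1,"tx":0,"ty":-0.21,"tz":0,"turn":0.08},
  {"hand":1,"tx":0,"ty":-0.26,"tz":0,"turn":0.1},
  {"hand":1,"tx":0,"ty":-0.31,"tz":0,"turn":0.12},
  {"hand":1,"tx":0,"ty":-0.36,"tz":0,"turn":0.14},
  {"hand":1,"tx":0,"ty":-0.41,"tz":0,"turn":0.16},
  {"hand":1,"tx":0,"ty":-0.46,"tz":0,"turn":0.18},
])

```text
time_s: 6.7
tcp_pos: [0.4905, -0.0494, 0.1481]
eef_rot: [180.0, 0.1, -2.9]
contact_force: [1.3, 0.6, -3.4]
gripper_width: 0.0137
gripper_force: 45.0
```

Call:
drive_tool([
  {"hand":1,"tx":-0.005,"ty":-0.05,"tz":0,"turn":0.01},
  {"hand":1,"tx":-0.01,"ty":-0.1,"tz":0,"turn":0.014},
  {"hand":1,"tx":-0.02,"ty":-0.15,"tz":0,"turn":0.014},
  {"hand":1,"tx":-0.03,"ty":-0.2,"tz":0,"turn":0.014},
  {"hand":1,"tx":-0.038,"ty":-0.25,"tz":0,"turn":0.014},
  {"hand":1,"tx":-0.038,"ty":-0.29,"tz":0,"turn":0.014},
  {"hand":1,"tx":-0.038,"ty":-0.315,"tz":0,"turn":0.014},
  {"hand":1,"tx":-0.038,"ty":-0.323,"tz":0,"turn":0.014},
  {"hand":1,"tx":-0.038,"ty":-0.323,"tz":0,"turn":0.014},
  {"hand":1,"tx":-0.038,"ty":-0.323,"tz":0,"turn":0.014},
])

```text
time_s: 7.7
tcp_pos: [0.4684, -0.241, 0.1486]
eef_rot: [-180.0, 0.1, -1.7]
contact_force: [-0.6, 0.0, -3.2]
gripper_width: 0.0137
gripper_force: 45.0
```

Run:
```python
from h import *
c=cap('top','t2.png');d=cap('scene','s2.png')
A=cv2.resize(c['frame'][210:300,300:400,::-1],None,fx=4,fy=4,interpolation=cv2.INTER_CUBIC)
B=cv2.resize(d['frame'][150:300,120:230,::-1],None,fx=4,fy=4,interpolation=cv2.INTER_CUBIC)
im=np.zeros((600,840,3),np.uint8); im[:360,:400]=A; im[:,400:]=B
cv2.imwrite('pics/c2.png',im[:,40:840])
s=r.get_state(); print(s['tcp_pos'],s['eef_rot'],s['contact_force'],s['moment'])
```

```text
[ 0.4687672  -0.2407603   0.14897459] [-1.79993032e+02  2.41346831e-02 -1.67982508e+00] [-0.79810331  0.61846578 -4.30374817] [-0.02566646  0.04838857  0.04505345]
```

View pics/c2.png

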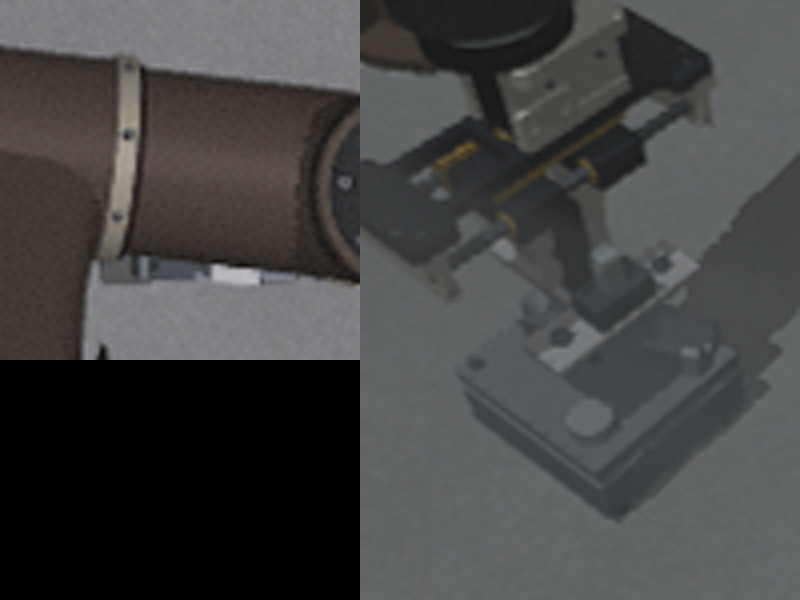

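Run:
```python
from h import *
F=lambda x,y:full(x-360,y,120,150,4)
o=[('scene',(40,-36,24),F(562,337)),('scene',(40,36,24),F(662,263))]
for z in (.112,.114,.116):
    p,e=fit(o,[.46,-.238,-.03],z); print(z,np.round(p[:2],4),np.degrees(p[2]).round(2),e.round(1).tolist())
q=[.4688-.008,-.2408+.003,.114,np.radians(-1.7)]
for c,P,uv in o: print('pred',proj(c,place(P,*q))[0].round(1),np.round(uv,1))
pp=proj('scene',place((40,-36,0),.461,-.238,.066,np.radians(-1.7)))[0]; print('pad pred',pp,F(590,418))
```

```text
0.112 [ 0.4585 -0.2369] -1.78 [[0.1, -0.2], [-0.1, 0.2]]
0.114 [ 0.4602 -0.2379] -1.71 [[0.1, -0.1], [-0.1, 0.1]]
0.116 [ 0.4619 -0.239 ] -1.64 [[0.1, -0.1], [-0.1, 0.1]]
pred [170.5 233.8] [170.1 233.9]
pred [195.2 215.6] [195.1 215.4]
pad pred [177.03190856 254.32658733] (177.125, 254.125)
```

The predicted and observed foot screws agree within 0.4 px, so I'll descend.

Call:
drive_tool([
  {"hand":1,"tx":0,"ty":0,"tz":-0.01,"turn":0},
  {"hand":1,"tx":0,"ty":0,"tz":-0.025,"turn":0},
  {"hand":1,"tx":0,"ty":0,"tz":-0.035,"turn":0},
  {"hand":1,"tx":0,"ty":0,"tz":-0.04,"turn":0},
  {"hand":1,"tx":0,"ty":0,"tz":-0.042,"turn":0},
  {"hand":1,"tx":0,"ty":0,"tz":-0.044,"turn":0},
  {"hand":1,"tx":0,"ty":0,"tz":-0.046,"turn":0},
  {"hand":1,"tx":0,"ty":0,"tz":-0.046,"turn":0},
])

```text
time_s: 8.6
tcp_pos: [0.469, -0.2414, 0.1216]
eef_rot: [180.0, -0.0, -1.7]
contact_force: [-1.4, 0.9, -3.6]
gripper_width: 0.0135
gripper_force: 45.0
```

Call:
drive_tool([
  {"hand":1,"tx":0,"ty":0,"tz":-0.0015,"turn":0},
  {"hand":1,"tx":0,"ty":0,"tz":-0.003,"turn":0},
  {"hand":1,"tx":0,"ty":0,"tz":-0.0045,"turn":0},
  {"hand":1,"tx":0,"ty":0,"tz":-0.006,"turn":0},
  {"hand":1,"tx":0,"ty":0,"tz":-0.006,"turn":0},
])

```text
time_s: 9.1
tcp_pos: [0.4688, -0.2414, 0.1178]
eef_rot: [-180.0, 0.0, -1.7]
contact_force: [-0.3, -0.8, -3.5]
gripper_width: 0.0137
gripper_force: 45.0
```

Call:
drive_tool([
  {"hand":1,"tx":0,"ty":0,"tz":-0.0015,"turn":0},
  {"hand":1,"tx":0,"ty":0,"tz":-0.003,"turn":0},
  {"hand":1,"tx":0,"ty":0,"tz":-0.0045,"turn":0},
  {"hand":1,"tx":0,"ty":0,"tz":-0.0045,"turn":0},
])

```text
time_s: 9.5
tcp_pos: [0.4688, -0.2414, 0.1151]
eef_rot: [-180.0, 0.0, -1.7]
contact_force: [-0.6, -0.6, -2.8]
gripper_width: 0.0134
gripper_force: 45.0
```

Call:
drive_tool([
  {"hand":1,"tx":0,"ty":0,"tz":-0.0015,"turn":0},
  {"hand":1,"tx":0,"ty":0,"tz":-0.003,"turn":0},
  {"hand":1,"tx":0,"ty":0,"tz":-0.004,"turn":0},
  {"hand":1,"tx":0,"ty":0,"tz":-0.004,"turn":0},
])

```text
time_s: 9.9
tcp_pos: [0.4689, -0.2414, 0.1128]
eef_rot: [-180.0, 0.0, -1.7]
contact_force: [0.3, 0.5, -3.0]
gripper_width: 0.0135
gripper_force: 45.0
```

Call:
drive_tool([
  {"hand":1,"tx":0,"ty":0,"tz":-0.0015,"turn":0},
  {"hand":1,"tx":0,"ty":0,"tz":-0.003,"turn":0},
  {"hand":1,"tx":0,"ty":0,"tz":-0.003,"turn":0},
])

```text
time_s: 10.2
tcp_pos: [0.4688, -0.2414, 0.1109]
eef_rot: [-180.0, 0.0, -1.7]
contact_force: [0.5, 0.2, -2.6]
gripper_width: 0.0139
gripper_force: 45.0
```

Call:
drive_tool([
  {"hand":1,"tx":0,"ty":0,"tz":-0.0015,"turn":0},
  {"hand":1,"tx":0,"ty":0,"tz":-0.003,"turn":0},
  {"hand":1,"tx":0,"ty":0,"tz":-0.003,"turn":0},
])

```text
time_s: 10.5
tcp_pos: [0.4688, -0.2413, 0.1091]
eef_rot: [-180.0, 0.0, -1.7]
contact_force: [-0.5, -0.3, -3.7]
gripper_width: 0.014
gripper_force: 45.0
```

Call:
drive_tool([
  {"hand":1,"tx":0,"ty":0,"tz":-0.0015,"turn":0},
  {"hand":1,"tx":0,"ty":0,"tz":-0.003,"turn":0},
  {"hand":1,"tx":0,"ty":0,"tz":-0.003,"turn":0},
])

```text
time_s: 10.8
tcp_pos: [0.4689, -0.2413, 0.1075]
eef_rot: [-180.0, 0.0, -1.7]
contact_force: [-1.1, 0.8, -1.3]
gripper_width: 0.0139
gripper_force: 45.0
```

Call:
drive_tool([
  {"hand":1,"tx":0,"ty":0,"tz":-0.0015,"turn":0},
  {"hand":1,"tx":0,"ty":0,"tz":-0.003,"turn":0},
  {"hand":1,"tx":0,"ty":0,"tz":-0.003,"turn":0},
])

```text
time_s: 11.1
tcp_pos: [0.469, -0.2412, 0.1062]
eef_rot: [-180.0, -0.0, -1.7]
contact_force: [-1.6, 3.9, 5.6]
gripper_width: 0.0139
gripper_force: 45.0
```

Call:
drive_tool([
  {"hand":1,"tx":0,"ty":0,"tz":-0.0015,"turn":0},
  {"hand":1,"tx":0,"ty":0,"tz":-0.002,"turn":0},
  {"hand":1,"tx":0,"ty":0,"tz":-0.002,"turn":0},
])

```text
time_s: 11.4
tcp_pos: [0.4691, -0.2412, 0.1056]
eef_rot: [180.0, -0.1, -1.7]
contact_force: [-4.9, 4.1, 10.4]
gripper_width: 0.0134
gripper_force: 45.1
```

Call:
drive_tool([
  {"hand":1,"tx":0,"ty":0,"tz":0.001,"turn":0},
  {"hand":1,"tx":-0.001,"ty":0.001,"tz":0.002,"turn":0},
  {"hand":1,"tx":-0.002,"ty":0.0017,"tz":0.002,"turn":0},
  {"hand":1,"tx":-0.002,"ty":0.0017,"tz":0.002,"turn":0},
])

```text
time_s: 11.8
tcp_pos: [0.4687, -0.2407, 0.1062]
eef_rot: [180.0, -0.1, -1.7]
contact_force: [1.0, -0.2, 1.7]
gripper_width: 0.0138
gripper_force: 45.0
```

Run:
```python
from h import *
d=cap('scene','s3.png')
cv2.imwrite('pics/c3.png',cv2.resize(d['frame'][190:285,135:225,::-1],None,fx=6,fy=6,interpolation=cv2.INTER_CUBIC))
s=r.get_state(); print(s['tcp_pos'],s['eef_rot'],s['contact_force'],s['moment'])
```

```text
[ 0.46874415 -0.24069198  0.10619146] [ 1.79958178e+02 -1.11646829e-01 -1.69771732e+00] [1.39469645 0.21472135 3.45403437] [-0.06729353 -0.75616204  0.18579018]
```

View pics/c3.png

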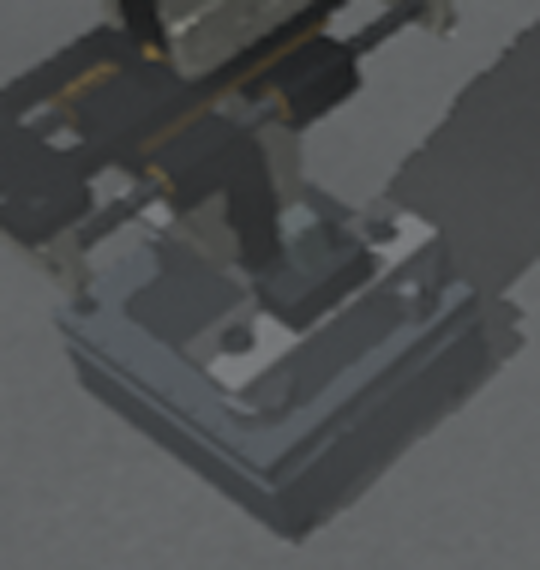

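Both crossbar screws show, at (237,338) and (383,230), and the feet are right over or in their seats. The lateral force has dropped to about 1 N, so I'll continue down gently.

Call:
drive_tool([
  {"hand":1,"tx":0,"ty":0,"tz":-0.001,"turn":0},
  {"hand":1,"tx":0,"ty":0,"tz":-0.002,"turn":0},
  {"hand":1,"tx":0,"ty":0,"tz":-0.002,"turn":0},
])

```text
time_s: 12.15
tcp_pos: [0.4688, -0.2408, 0.1057]
eef_rot: [179.9, -0.1, -1.7]
contact_force: [0.2, 0.9, 10.6]
gripper_width: 0.0134
gripper_force: 45.0
```

Run:
```python
from h import *
F=lambda x,y:full(x,y,135,190,6)
o=[('scene',(40,-36,24),F(237,338)),('scene',(40,36,24),F(383,230))]
for z in (.067,.07,.072):
    p,e=fit(o,[.46,-.238,-.03],z); print(z,np.round(p[:2],4),np.degrees(p[2]).round(2),e.round(1).tolist())
s=r.get_state(); print(s['tcp_pos'],s['eef_rot'],s['contact_force'],s['moment'])
```

```text
0.067 [ 0.4567 -0.2346] -3.02 [[0.1, -0.1], [-0.1, 0.2]]
0.07 [ 0.4591 -0.2361] -2.93 [[0.1, -0.1], [-0.1, 0.1]]
0.072 [ 0.4607 -0.237 ] -2.87 [[0.0, -0.1], [-0.1, 0.1]]
[ 0.46884908 -0.24076719  0.10567833] [ 1.79946095e+02 -1.20794948e-01 -1.67708789e+00] [ 0.22481683  0.85523741 10.64616779] [ 0.56209627 -0.0033583   0.33315933]
```

```bash
cat > avg.py <<'E'
from h import *
L=[]
for i in range(8):
    r.capture('scene'); s=r.get_state(); L.append(np.r_[s['contact_force'],s['moment'],s['tcp_pos'],s['eef_rot']])
L=np.array(L); print(L.mean(0).round(4).tolist()); print(L[:,:6].std(0).round(2)); print(s['time_s'])
E
python3 avg.py
```

```text
[0.5876, 0.8744, 10.1812, 0.5421, 0.0285, 0.3213, 0.4688, -0.2408, 0.1057, 179.9451, -0.1233, -1.6742]
[0.45 0.58 0.45 0.03 0.02 0.02]
12.55
```

Moments suggest that the cone and groove feet are on their walls, with a positive yaw couple. I'll ease up, turn +1° and lower again.

Call:
drive_tool([
  {"hand":1,"tx":0,"ty":0,"tz":0.001,"turn":0},
  {"hand":1,"tx":0.0006,"ty":0.0003,"tz":0.001,"turn":0.006},
  {"hand":1,"tx":0.0006,"ty":0.0003,"tz":0.001,"turn":0.011},
  {"hand":1,"tx":0.0006,"ty":0.0003,"tz":0.0005,"turn":0.011},
  {"hand":1,"tx":0.0006,"ty":0.0003,"tz":0,"turn":0.011},
  {"hand":1,"tx":0.0006,"ty":0.0003,"tz":0,"turn":0.011},
])

```text
time_s: 13.15
tcp_pos: [0.4688, -0.2404, 0.1051]
eef_rot: [180.0, -0.1, -0.7]
contact_force: [1.0, 0.9, 9.0]
gripper_width: 0.0136
gripper_force: 45.0
```

```bash
python3 avg.py
```

```text
[2.5143, -0.2457, 8.3577, -0.0915, -0.5038, 0.1166, 0.4688, -0.2404, 0.1051, 179.9637, -0.0752, -0.703]
[0.57 0.36 0.3  0.04 0.03 0.01]
13.55
```

Call:
drive_tool([
  {"hand":1,"tx":0,"ty":0,"tz":0.0005,"turn":0},
  {"hand":1,"tx":0.0008,"ty":0,"tz":0.0005,"turn":0.003},
  {"hand":1,"tx":0.0015,"ty":0,"tz":0.0005,"turn":0.003},
  {"hand":1,"tx":0.0015,"ty":0,"tz":0,"turn":0.003},
  {"hand":1,"tx":0.0015,"ty":0,"tz":0,"turn":0.003},
])

```text
time_s: 14.05
tcp_pos: [0.4689, -0.2404, 0.1049]
eef_rot: [180.0, 0.0, -0.4]
contact_force: [-0.4, -0.0, 10.2]
gripper_width: 0.0142
gripper_force: 45.0
```

```bash
python3 avg.py
```

```text
[-0.0686, -0.3962, 9.5748, -0.1255, 0.2083, 0.0481, 0.4689, -0.2404, 0.105, 179.9732, 0.0044, -0.4463]
[0.71 0.32 0.47 0.02 0.02 0.03]
14.45
```

Run:
```python
from h import *
d=cap('scene','s4.png')
cv2.imwrite('pics/c4.png',np.clip(1.4*cv2.resize(d['frame'][200:285,135:225,::-1],None,fx=7,fy=7,interpolation=cv2.INTER_CUBIC),0,255).astype(np.uint8))
for H in (.067,.070):
  for yaw in(-.4,-1.7):
    q=[.461,-.2375,H,np.radians(yaw)]
    for P in [(40,-36,24),(40,36,24),(57,-52,16),(57,52,16),(40,-36,0),(40,-48,0)]: print(H,yaw,P,((proj('scene',place(P,*q))[0]-[135,200]+.5)*7-.5).round().tolist())
```

```text
0.067 -0.4 (40, -36, 24) [287.0, 334.0]
0.067 -0.4 (40, 36, 24) [449.0, 205.0]
0.067 -0.4 (57, -52, 16) [288.0, 405.0]
0.067 -0.4 (57, 52, 16) [521.0, 215.0]
0.067 -0.4 (40, -36, 0) [301.0, 380.0]
0.067 -0.4 (40, -48, 0) [274.0, 403.0]
0.067 -1.7 (40, -36, 24) [283.0, 335.0]
0.067 -1.7 (40, 36, 24) [449.0, 207.0]
0.067 -1.7 (57, -52, 16) [283.0, 406.0]
0.067 -1.7 (57, 52, 16) [521.0, 219.0]
0.067 -1.7 (40, -36, 0) [298.0, 380.0]
0.067 -1.7 (40, -48, 0) [269.0, 403.0]
0.07 -0.4 (40, -36, 24) [285.0, 328.0]
0.07 -0.4 (40, 36, 24) [448.0, 199.0]
0.07 -0.4 (57, -52, 16) [286.0, 400.0]
0.07 -0.4 (57, 52, 16) [520.0, 210.0]
0.07 -0.4 (40, -36, 0) [300.0, 374.0]
0.07 -0.4 (40, -48, 0) [272.0, 397.0]
0.07 -1.7 (40, -36, 24) [281.0, 329.0]
0.07 -1.7 (40, 36, 24) [447.0, 202.0]
0.07 -1.7 (57, -52, 16) [281.0, 400.0]
0.07 -1.7 (57, 52, 16) [520.0, 213.0]
0.07 -1.7 (40, -36, 0) [296.0, 375.0]
0.07 -1.7 (40, -48, 0) [267.0, 397.0]
```

View pics/c4.png

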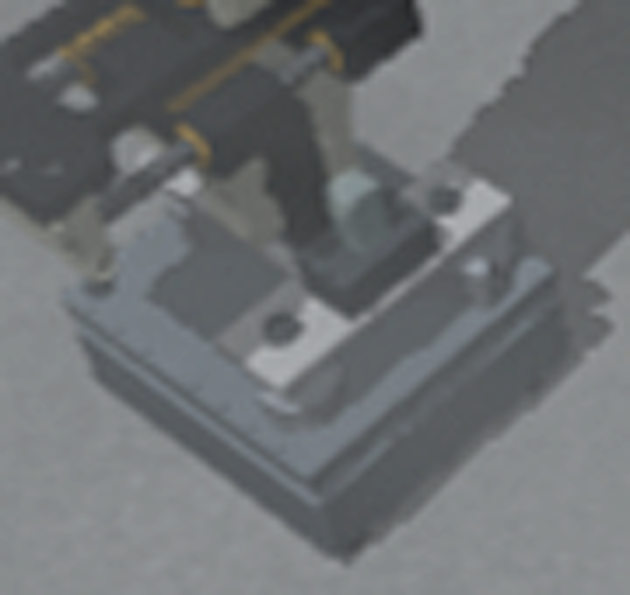

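The screws at (283,327) and (447,199) match a seated height of about 70 mm. Before letting go I'll do a quick yaw confinement test.

Call:
drive_tool([
  {"hand":1,"tx":0,"ty":0,"tz":0.0003,"turn":0},
  {"hand":1,"tx":0,"ty":0,"tz":0.0003,"turn":0.006},
  {"hand":1,"tx":0,"ty":0,"tz":0.0003,"turn":0.006},
  {"hand":1,"tx":0,"ty":0,"tz":0.0003,"turn":0.006},
])

```text
time_s: 14.9
tcp_pos: [0.469, -0.2404, 0.1049]
eef_rot: [180.0, 0.0, 0.1]
contact_force: [1.6, -0.9, 8.1]
gripper_width: 0.014
gripper_force: 45.0
```

```bash
python3 avg.py
```

```text
[0.7766, -0.6955, 7.503, -0.2947, -0.1646, -0.1424, 0.469, -0.2404, 0.1049, 179.9856, 0.0008, 0.0623]
[0.46 0.47 0.4  0.03 0.04 0.04]
15.3
```

Yaw is confined, with the neutral point near -0.45°. I'll go back to that and release.

Call:
drive_tool([
  {"hand":1,"tx":0,"ty":0,"tz":0,"turn":-0.006},
  {"hand":1,"tx":0,"ty":0,"tz":0.0003,"turn":-0.006},
  {"hand":1,"tx":0,"ty":0,"tz":0.0003,"turn":-0.006},
], grip_force=20)

```text
time_s: 15.6
tcp_pos: [0.4689, -0.2404, 0.1049]
eef_rot: [180.0, 0.0, -0.4]
contact_force: [1.0, -0.6, 5.4]
gripper_width: 0.0137
gripper_force: 20.0
```

Call:
drive_tool([
  {"hand":1,"tx":0,"ty":0,"tz":0,"turn":0},
  {"hand":1,"tx":0,"ty":0,"tz":0,"turn":0},
], grip_force=5)

```text
time_s: 15.8
tcp_pos: [0.469, -0.2403, 0.1049]
eef_rot: [180.0, 0.0, -0.5]
contact_force: [1.1, -1.3, 6.0]
gripper_width: 0.0139
gripper_force: 5.0
```

Call:
drive_tool([
  {"hand":0.75,"tx":0,"ty":0,"tz":0,"turn":0},
  {"hand":0.65,"tx":0,"ty":0,"tz":0,"turn":0},
  {"hand":0.65,"tx":0,"ty":0,"tz":0,"turn":0},
  {"hand":0.65,"tx":0,"ty":0,"tz":0,"turn":0},
  {"hand":0.65,"tx":0,"ty":0,"tz":0,"turn":0},
])

```text
time_s: 16.3
tcp_pos: [0.4687, -0.2401, 0.1046]
eef_rot: [-180.0, 0.0, -0.5]
contact_force: [0.6, 0.3, -0.7]
gripper_width: 0.0304
gripper_force: 0.0
```

```bash
python3 avg.py
```

```text
[-0.0809, 0.1878, -0.0896, -0.039, -0.0011, -0.0064, 0.4689, -0.2402, 0.1048, -179.9982, 0.0057, -0.4639]
[0.77 0.57 0.43 0.03 0.02 0.03]
16.7
```

Call:
drive_tool([
  {"hand":0.5,"tx":0,"ty":0,"tz":0,"turn":0},
  {"hand":0.5,"tx":0,"ty":0,"tz":0.01,"turn":0},
  {"hand":0.5,"tx":0,"ty":0,"tz":0.03,"turn":0},
  {"hand":0.5,"tx":0,"ty":0,"tz":0.06,"turn":0},
  {"hand":0.5,"tx":0,"ty":0,"tz":0.085,"turn":0},
  {"hand":0.5,"tx":0,"ty":0,"tz":0.095,"turn":0},
  {"hand":1,"tx":0.004,"ty":0,"tz":0.095,"turn":0},
  {"hand":1,"tx":0.004,"ty":0,"tz":0.095,"turn":0},
  {"hand":1,"tx":0.004,"ty":0,"tz":0.095,"turn":0},
  {"hand":1,"tx":0.004,"ty":0,"tz":0.095,"turn":0},
])

```text
time_s: 17.7
tcp_pos: [0.471, -0.2401, 0.1611]
eef_rot: [-180.0, 0.1, -0.5]
contact_force: [-0.2, -0.5, 0.0]
gripper_width: 0.0174
gripper_force: 0.0
```

```bash
python3 - <<'E'
from h import *
d=cap('scene','s5.png')
cv2.imwrite('pics/c5.png',np.clip(1.4*cv2.resize(d['frame'][185:285,135:225,::-1],None,fx=6,fy=6,interpolation=cv2.INTER_CUBIC),0,255).astype(np.uint8))
E
python3 avg.py
```

```text
[0.0818, 0.0753, 0.0002, -0.056, -0.0091, 0.0045, 0.4713, -0.2402, 0.1616, -89.9974, 0.0241, -0.4642]
[0.46 0.46 0.53 0.02 0.02 0.02]
18.15
```

View pics/c5.png

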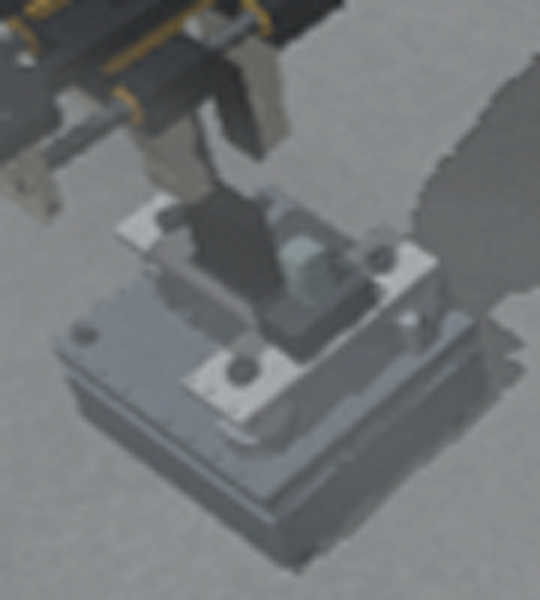

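Run:
```python
from h import *
F=lambda x,y:full(x,y,135,185,6)
o=[('scene',(40,-36,24),F(242,370)),('scene',(40,36,24),F(382,259)),('scene',(-45,0,24),F(171,215))]
p,e=fit(o,[.46,-.238,-.03,.07]); print(np.round(p,4),np.degrees(p[2]).round(2),e.round(2).tolist())
p,e=fit(o,[.46,-.238,-.03],.070); print(np.round(p,4),np.degrees(p[2]).round(2),e.round(2).tolist())
```

```text
[ 0.4642 -0.2401 -0.0063  0.0756] -0.36 [[-0.09, 0.01], [0.04, -0.1], [0.05, 0.09]]
[ 0.4595 -0.2375 -0.0057] -0.33 [[-0.04, -0.1], [-0.12, -0.07], [0.17, 0.2]]
```

Call:
drive_tool([
  {"hand":1,"tx":0,"ty":0,"tz":-0.005,"turn":0},
  {"hand":1,"tx":0,"ty":0,"tz":-0.01,"turn":0},
  {"hand":1,"tx":0,"ty":0,"tz":-0.015,"turn":0},
  {"hand":1,"tx":0,"ty":0,"tz":-0.02,"turn":0},
  {"hand":1,"tx":0,"ty":0,"tz":-0.025,"turn":0},
  {"hand":1,"tx":0,"ty":0,"tz":-0.028,"turn":0},
  {"hand":1,"tx":0,"ty":0,"tz":-0.028,"turn":0},
])

```text
time_s: 18.85
tcp_pos: [0.4712, -0.2401, 0.1447]
eef_rot: [-180.0, 0.0, -0.5]
contact_force: [-0.1, -0.3, -0.9]
gripper_width: 0.0005
gripper_force: 0.0
```

Call:
drive_tool([
  {"hand":1,"tx":0,"ty":0,"tz":-0.003,"turn":0},
  {"hand":1,"tx":0,"ty":0,"tz":-0.006,"turn":0},
  {"hand":1,"tx":0,"ty":0,"tz":-0.007,"turn":0},
  {"hand":1,"tx":0,"ty":0,"tz":-0.007,"turn":0},
])

```text
time_s: 19.25
tcp_pos: [0.4713, -0.2402, 0.1407]
eef_rot: [-180.0, 0.0, -0.5]
contact_force: [0.0, 0.5, -0.2]
gripper_width: 0.0004
gripper_force: 0.0
```

Call:
drive_tool([
  {"hand":1,"tx":0,"ty":0,"tz":-0.0005,"turn":0},
  {"hand":1,"tx":0,"ty":0,"tz":-0.001,"turn":0},
  {"hand":1,"tx":0,"ty":0,"tz":-0.001,"turn":0},
])

```text
time_s: 19.55
tcp_pos: [0.4714, -0.2402, 0.1402]
eef_rot: [-180.0, -0.0, -0.5]
contact_force: [-0.1, 0.9, -0.6]
gripper_width: 0.0009
gripper_force: 0.0
```

Call:
drive_tool([
  {"hand":1,"tx":0,"ty":0,"tz":-0.0005,"turn":0},
  {"hand":1,"tx":0,"ty":0,"tz":-0.001,"turn":0},
  {"hand":1,"tx":0,"ty":0,"tz":-0.001,"turn":0},
])

```text
time_s: 19.85
tcp_pos: [0.4713, -0.2402, 0.1396]
eef_rot: [180.0, 0.0, -0.5]
contact_force: [0.5, -0.3, 0.4]
gripper_width: 0.0005
gripper_force: 0.0
```

Call:
drive_tool([
  {"hand":1,"tx":0,"ty":0,"tz":-0.0005,"turn":0},
  {"hand":1,"tx":0,"ty":0,"tz":-0.0008,"turn":0},
  {"hand":1,"tx":0,"ty":0,"tz":-0.0008,"turn":0},
])

```text
time_s: 20.15
tcp_pos: [0.4714, -0.2402, 0.1391]
eef_rot: [180.0, -0.0, -0.5]
contact_force: [-0.2, 1.3, -0.1]
gripper_width: 0.0002
gripper_force: 0.0
```

Call:
drive_tool([
  {"hand":1,"tx":0,"ty":0,"tz":-0.0005,"turn":0},
  {"hand":1,"tx":0,"ty":0,"tz":-0.0008,"turn":0},
  {"hand":1,"tx":0,"ty":0,"tz":-0.0008,"turn":0},
])

```text
time_s: 20.45
tcp_pos: [0.4715, -0.2403, 0.139]
eef_rot: [180.0, -0.0, -0.5]
contact_force: [-0.1, 0.6, 3.9]
gripper_width: 0.0005
gripper_force: 1.9
```

Call:
drive_tool([
  {"hand":1,"tx":0,"ty":0,"tz":-0.0004,"turn":0},
  {"hand":1,"tx":0,"ty":0,"tz":-0.0004,"turn":0},
  {"hand":1,"tx":0,"ty":0,"tz":-0.0004,"turn":0},
])

```text
time_s: 20.75
tcp_pos: [0.4716, -0.2403, 0.1389]
eef_rot: [180.0, -0.0, -0.5]
contact_force: [-1.3, 0.7, 6.3]
gripper_width: 0.0008
gripper_force: 2.9
```

Call:
drive_tool([
  {"hand":1,"tx":0,"ty":0,"tz":-0.0004,"turn":0},
  {"hand":1,"tx":0,"ty":0,"tz":-0.0004,"turn":0},
  {"hand":1,"tx":0,"ty":0,"tz":-0.0004,"turn":0},
])

```text
time_s: 21.05
tcp_pos: [0.4716, -0.2403, 0.1389]
eef_rot: [180.0, -0.0, -0.4]
contact_force: [-2.1, 1.1, 7.9]
gripper_width: 0.0005
gripper_force: 3.7
```

Call:
drive_tool([
  {"hand":1,"tx":0,"ty":0,"tz":-0.0003,"turn":0},
  {"hand":1,"tx":0,"ty":0,"tz":-0.0003,"turn":0},
  {"hand":1,"tx":0,"ty":0,"tz":-0.0003,"turn":0},
  {"hand":1,"tx":0,"ty":0,"tz":-0.0003,"turn":0},
  {"hand":1,"tx":0,"ty":0,"tz":-0.0003,"turn":0},
  {"hand":1,"tx":0,"ty":0,"tz":-0.0003,"turn":0},
  {"hand":1,"tx":0,"ty":0,"tz":-0.0003,"turn":0},
  {"hand":1,"tx":0,"ty":0,"tz":-0.0003,"turn":0},
  {"hand":1,"tx":0,"ty":0,"tz":-0.0003,"turn":0},
  {"hand":1,"tx":0,"ty":0,"tz":-0.0003,"turn":0},
])

```text
time_s: 22.05
tcp_pos: [0.4716, -0.2404, 0.1388]
eef_rot: [180.0, -0.0, -0.4]
contact_force: [-2.3, 1.4, 8.7]
gripper_width: 0.0001
gripper_force: 4.3
```

Call:
drive_tool([
  {"hand":1,"tx":0,"ty":0,"tz":0,"turn":0},
  {"hand":1,"tx":0,"ty":0,"tz":0,"turn":0},
  {"hand":1,"tx":0,"ty":0,"tz":0,"turn":0},
])

```text
time_s: 22.35
tcp_pos: [0.4716, -0.2404, 0.1388]
eef_rot: [180.0, -0.0, -0.4]
contact_force: [-1.7, 0.8, 8.2]
gripper_width: 0.0005
gripper_force: 4.3
```

Call:
drive_tool([
  {"hand":1,"tx":0,"ty":0,"tz":0.002,"turn":0},
  {"hand":1,"tx":0,"ty":0,"tz":0.01,"turn":0},
  {"hand":1,"tx":0,"ty":0,"tz":0.04,"turn":0},
  {"hand":1,"tx":0,"ty":0,"tz":0.1,"turn":0},
  {"hand":1,"tx":0,"ty":0.05,"tz":0.16,"turn":0},
  {"hand":1,"tx":0,"ty":0.12,"tz":0.2,"turn":0},
  {"hand":1,"tx":0,"ty":0.19,"tz":0.22,"turn":0},
  {"hand":1,"tx":0,"ty":0.26,"tz":0.22,"turn":0},
  {"hand":1,"tx":0,"ty":0.33,"tz":0.22,"turn":0},
  {"hand":1,"tx":0,"ty":0.4,"tz":0.22,"turn":0},
])

```text
time_s: 23.35
tcp_pos: [0.471, 0.0015, 0.2704]
eef_rot: [-180.0, -0.0, -0.5]
contact_force: [0.5, 0.1, -0.7]
gripper_width: 0.0006
gripper_force: 0.0
```

Call:
drive_tool([
  {"hand":1,"tx":0,"ty":0.1,"tz":0,"turn":0},
  {"hand":1,"tx":0,"ty":0.1,"tz":0,"turn":0},
  {"hand":1,"tx":0,"ty":0.1,"tz":0,"turn":0},
  {"hand":1,"tx":0,"ty":0.1,"tz":0,"turn":0},
])

```text
time_s: 23.75
tcp_pos: [0.4712, 0.0596, 0.2699]
eef_rot: [180.0, 0.0, -0.4]
contact_force: [-0.2, -0.4, 0.5]
gripper_width: 0.0003
gripper_force: 0.0
```

Run:
```python
from h import *
c=cap('top','t6.png');d=cap('scene','s6.png')
A=cv2.resize(c['frame'][230:295,330:395,::-1],None,fx=6,fy=6,interpolation=cv2.INTER_CUBIC)
B=cv2.resize(d['frame'][195:285,140:208,::-1],None,fx=6,fy=6,interpolation=cv2.INTER_CUBIC)
im=np.zeros((540,798,3),np.uint8);im[:390,:390]=A;im[:,390:]=B
cv2.imwrite('pics/c6.png',np.clip(1.3*im,0,255).astype(np.uint8))
print(r.get_state()['tcp_pos'],r.get_state()['time_s'])
```

```text
[0.47131351 0.05886518 0.26996418] 23.85
```

View pics/c6.png

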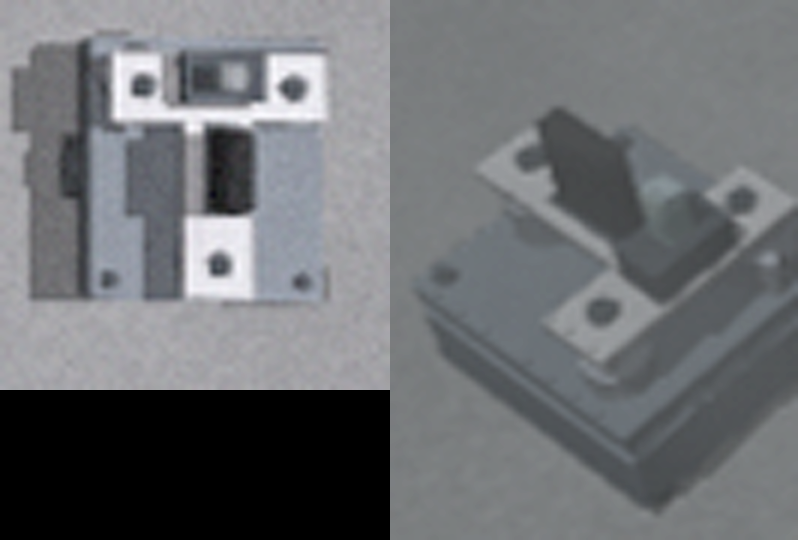

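Run:
```python
from h import *
from scipy.spatial.transform import Rotation as R
T=lambda x,y:full(x,y,330,230,6); S=lambda x,y:full(x-390,y,140,195,6)
o=[('top',(-45,0,24),T(220,264)),('top',(40,36,24),T(144,85)),('top',(40,-36,24),T(293,88)),
('scene',(-45,0,24),S(531,155)),('scene',(40,-36,24),S(603,311)),('scene',(40,36,24),S(742,200))]
p,e=fit(o,[.46,-.238,0,.07]); print(np.round(p,4),np.degrees(p[2]).round(2),e.round(1).tolist())
def f(p):
    return np.concatenate([proj(c,R.from_euler('ZYX',p[3:]).apply(np.array(P)/1e3)+p[:3])[0]-uv for c,P,uv in o])
s=least_squares(f,[.46,-.238,.07,0,0,0]);print(s.x[:3].round(4),np.degrees(s.x[3:]).round(2),s.fun.round(1))
```

```text
[ 0.4609 -0.2384 -0.0027  0.0714] -0.16 [[-0.2, -0.0], [-0.1, -0.0], [0.1, -0.2], [0.1, 0.3], [-0.2, -0.1], [-0.1, -0.2]]
[ 0.4604 -0.2384  0.0716] [-0.11  1.23 -0.02] [-0.1  0.  -0.1 -0.   0.  -0.2 -0.1 -0.  -0.1  0.  -0.1 -0. ]
```

The fit shows about 1° of pitch, which is within noise. I'll touch the handle again further back as a precise level check. It also gives a firmer press, nearer 10 N.

Call:
drive_tool([
  {"hand":1,"tx":-0.034,"ty":-0.07,"tz":0,"turn":0},
  {"hand":1,"tx":-0.034,"ty":-0.14,"tz":0,"turn":0},
  {"hand":1,"tx":-0.034,"ty":-0.21,"tz":0,"turn":0},
  {"hand":1,"tx":-0.034,"ty":-0.28,"tz":0,"turn":0},
  {"hand":1,"tx":-0.034,"ty":-0.35,"tz":0,"turn":0},
  {"hand":1,"tx":-0.034,"ty":-0.42,"tz":0,"turn":0},
  {"hand":1,"tx":-0.034,"ty":-0.47,"tz":0,"turn":0},
  {"hand":1,"tx":-0.034,"ty":-0.5,"tz":0,"turn":0},
  {"hand":1,"tx":-0.034,"ty":-0.5,"tz":0,"turn":0},
  {"hand":1,"tx":-0.034,"ty":-0.5,"tz":0,"turn":0},
])

```text
time_s: 24.85
tcp_pos: [0.4502, -0.2413, 0.2698]
eef_rot: [-180.0, 0.0, -0.6]
contact_force: [0.2, 0.4, 0.2]
gripper_width: 0.0008
gripper_force: 0.0
```

Call:
drive_tool([
  {"hand":1,"tx":0,"ty":0,"tz":-0.06,"turn":0},
  {"hand":1,"tx":0,"ty":0,"tz":-0.12,"turn":0},
  {"hand":1,"tx":0,"ty":0,"tz":-0.16,"turn":0},
  {"hand":1,"tx":0,"ty":0,"tz":-0.185,"turn":0},
  {"hand":1,"tx":0,"ty":0,"tz":-0.2,"turn":0},
  {"hand":1,"tx":0,"ty":0,"tz":-0.207,"turn":0},
  {"hand":1,"tx":0,"ty":0,"tz":-0.21,"turn":0},
  {"hand":1,"tx":0,"ty":0,"tz":-0.212,"turn":0},
  {"hand":1,"tx":0,"ty":0,"tz":-0.214,"turn":0},
  {"hand":1,"tx":0,"ty":0,"tz":-0.214,"turn":0},
])

```text
time_s: 25.85
tcp_pos: [0.4512, -0.2402, 0.142]
eef_rot: [180.0, -0.0, -0.5]
contact_force: [-1.0, 0.6, 0.2]
gripper_width: 0.0001
gripper_force: 0.0
```

Call:
drive_tool([
  {"hand":1,"tx":0,"ty":0,"tz":-0.001,"turn":0},
  {"hand":1,"tx":0,"ty":0,"tz":-0.0015,"turn":0},
  {"hand":1,"tx":0,"ty":0,"tz":-0.0015,"turn":0},
  {"hand":1,"tx":0,"ty":0,"tz":-0.0015,"turn":0},
])

```text
time_s: 26.25
tcp_pos: [0.451, -0.2402, 0.1407]
eef_rot: [180.0, -0.0, -0.5]
contact_force: [0.5, 0.5, -0.6]
gripper_width: 0.0004
gripper_force: 0.0
```

Call:
drive_tool([
  {"hand":1,"tx":0,"ty":0,"tz":-0.001,"turn":0},
  {"hand":1,"tx":0,"ty":0,"tz":-0.0018,"turn":0},
  {"hand":1,"tx":0,"ty":0,"tz":-0.0018,"turn":0},
])

```text
time_s: 26.55
tcp_pos: [0.4509, -0.2402, 0.1395]
eef_rot: [-180.0, 0.0, -0.5]
contact_force: [0.6, 0.6, -0.0]
gripper_width: 0.0004
gripper_force: 0.0
```

Call:
drive_tool([
  {"hand":1,"tx":0,"ty":0,"tz":-0.0005,"turn":0},
  {"hand":1,"tx":0,"ty":0,"tz":-0.0008,"turn":0},
  {"hand":1,"tx":0,"ty":0,"tz":-0.0008,"turn":0},
])

```text
time_s: 26.85
tcp_pos: [0.451, -0.2402, 0.1391]
eef_rot: [180.0, -0.0, -0.5]
contact_force: [-1.2, 0.7, 0.8]
gripper_width: 0.0006
gripper_force: 0.0
```

Call:
drive_tool([
  {"hand":1,"tx":0,"ty":0,"tz":-0.0005,"turn":0},
  {"hand":1,"tx":0,"ty":0,"tz":-0.0008,"turn":0},
  {"hand":1,"tx":0,"ty":0,"tz":-0.0008,"turn":0},
])

```text
time_s: 27.15
tcp_pos: [0.451, -0.2402, 0.139]
eef_rot: [180.0, -0.0, -0.5]
contact_force: [-0.2, -0.5, 5.2]
gripper_width: 0.0002
gripper_force: 2.3
```

The height is the same (0.139 m) 20 mm further back, so the carrier is level. Now I'll press at about 10 N for over a second.

Call:
drive_tool([
  {"hand":1,"tx":0,"ty":0,"tz":-0.0004,"turn":0},
  {"hand":1,"tx":0,"ty":0,"tz":-0.0008,"turn":0},
  {"hand":1,"tx":0,"ty":0,"tz":-0.0008,"turn":0},
])

```text
time_s: 27.45
tcp_pos: [0.4511, -0.2404, 0.1389]
eef_rot: [180.0, -0.0, -0.4]
contact_force: [-2.5, 1.2, 8.9]
gripper_width: 0.0004
gripper_force: 4.2
```

Call:
drive_tool([
  {"hand":1,"tx":0,"ty":0,"tz":-0.0003,"turn":0},
  {"hand":1,"tx":0,"ty":0,"tz":-0.0003,"turn":0},
  {"hand":1,"tx":0,"ty":0,"tz":-0.0003,"turn":0},
  {"hand":1,"tx":0,"ty":0,"tz":-0.0003,"turn":0},
  {"hand":1,"tx":0,"ty":0,"tz":-0.0003,"turn":0},
  {"hand":1,"tx":0,"ty":0,"tz":-0.0003,"turn":0},
  {"hand":1,"tx":0,"ty":0,"tz":-0.0003,"turn":0},
  {"hand":1,"tx":0,"ty":0,"tz":-0.0003,"turn":0},
  {"hand":1,"tx":0,"ty":0,"tz":-0.0003,"turn":0},
  {"hand":1,"tx":0,"ty":0,"tz":-0.0003,"turn":0},
])

```text
time_s: 28.45
tcp_pos: [0.4511, -0.2404, 0.1389]
eef_rot: [180.0, -0.0, -0.4]
contact_force: [-2.4, 1.3, 9.9]
gripper_width: 0.0005
gripper_force: 4.8
```

Call:
drive_tool([
  {"hand":1,"tx":0,"ty":0,"tz":0,"turn":0},
  {"hand":1,"tx":0,"ty":0,"tz":0,"turn":0},
  {"hand":1,"tx":0,"ty":0,"tz":0,"turn":0},
])

```text
time_s: 28.75
tcp_pos: [0.4511, -0.2404, 0.1389]
eef_rot: [180.0, -0.0, -0.4]
contact_force: [-3.8, 1.5, 9.8]
gripper_width: 0.0003
gripper_force: 4.8
```

Call:
drive_tool([
  {"hand":1,"tx":0,"ty":0,"tz":0.002,"turn":0},
  {"hand":1,"tx":0,"ty":0,"tz":0.01,"turn":0},
  {"hand":1,"tx":0,"ty":0,"tz":0.04,"turn":0},
  {"hand":1,"tx":0,"ty":0,"tz":0.1,"turn":0},
  {"hand":1,"tx":0,"ty":0.05,"tz":0.16,"turn":0},
  {"hand":1,"tx":0,"ty":0.12,"tz":0.2,"turn":0},
  {"hand":1,"tx":0,"ty":0.19,"tz":0.22,"turn":0},
  {"hand":1,"tx":0,"ty":0.26,"tz":0.22,"turn":0},
  {"hand":1,"tx":0,"ty":0.33,"tz":0.22,"turn":0},
  {"hand":1,"tx":0,"ty":0.38,"tz":0.22,"turn":0},
])

```text
time_s: 29.75
tcp_pos: [0.4507, -0.01, 0.2704]
eef_rot: [-180.0, -0.0, -0.4]
contact_force: [0.0, -0.4, -0.1]
gripper_width: 0.0004
gripper_force: 0.0
```

Call:
drive_tool([
  {"hand":1,"tx":0,"ty":0.05,"tz":0,"turn":0},
  {"hand":1,"tx":0,"ty":0.05,"tz":0,"turn":0},
  {"hand":1,"tx":0,"ty":0.05,"tz":0,"turn":0},
  {"hand":1,"tx":0,"ty":0.05,"tz":0,"turn":0},
])

```text
time_s: 30.15
tcp_pos: [0.4509, 0.0174, 0.27]
eef_rot: [180.0, 0.0, -0.5]
contact_force: [-0.3, 0.2, -0.5]
gripper_width: 0.0007
gripper_force: 0.0
```

Run:
```python
from h import *
a=cv2.imread('pics/s6.png').astype(int);b=cap('scene')['frame'][:,:,::-1].astype(int)
print('change around carrier',np.abs(a-b)[215:285,145:215].mean(),np.abs(a-b)[330:400,350:450].mean())
a=cv2.imread('pics/t6.png').astype(int);b=cap('top')['frame'][:,:,::-1].astype(int)
print(np.abs(a-b)[235:290,340:390].mean())
print(r.close_job())
```

```text
change around carrier 0.5347619047619048 0.506095238095238
2.3684848484848486
the job is handed in; nothing more can be done
None
```

The carrier is on the mount, level by a two-point touch check and apparently fully seated. I let go, pressed it home twice (about 8.5 N, then 9.8 N, over a second each), backed away and handed the job in at about 30 s; no verdict came back.

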